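# Hook the bead basket out of the drip tank

### The arm

A 6-joint arm with a two-finger parallel gripper is mounted at the origin on the work surface. World frame = base frame: x ahead of the robot, y to its left, z up, the work surface at z = 0. Lengths are in mm, angles in degrees, forces in N, time in s.
With the tool pointing down it reaches from about 300 to 850 mm from the base axis. Payload 4.2 kg.
Tool frame: the origin (TCP) lies between the finger pads; the fingertips stand 22 mm ahead of it and the grasp point (between the pads) lies 3 mm ahead of it (env.finger_overhang is the distance from the TCP to the fingertips, in mm); z points along the fingers, y is the line along which they close (so a half turn about z gives the same grasp; the last joint's range is limited). The gripper opens to 91 mm and grips with 3 to 60 N. Pads are 32 mm wide; open, the fingers measure 118 mm over their backs; the gripper's body (76 mm by 178 mm) begins 60 mm behind the grasp point.
Start: joints at [62.166, 18.312, 89.639, -0, 72.044, -1.146], TCP at [258.258, 513.754, 235.976] pointing down, gripper open.
Joint ranges: [-177.97, 177.97], [-48.28, 115.42], [12.27, 149.76], [-77.06, 257.06], [2.81, 150.46], [-146.56, 146.56]. Speed limits (degrees/s): [147.25, 147.25, 180, 180, 180, 180].

### API

Orientations are given as [roll, pitch, yaw] about the fixed x, y, z axes, in that order (R = Rz(yaw) Ry(pitch) Rx(roll)).
In Python, from workcell import state, cams, ticket, look_for, outline_of, env gives the robot as it stands.
- The arm moves only by the tool servo_tool, never from a script. Its argument "steps" is a list of rows, each a list of 3 entries, a list of its own where there are three numbers: the closure in counts, from 0 (fully open) to 255 (shut), then the shift along the tool's x, y, z in mm, then the turn, a rotation vector about the tool's x, y, z in rad. A call has exactly 10 rows; each row shifts and turns the commanded pose from where the row before left it, along the tool's axes as they then stand; what a row does not reach is not made up. A row lasts 1/10 s, in which the tool goes at most 50 mm and 8.59 degrees, less where a joint would pass 70% of its speed; a pose out of reach is approached as far as the arm can. A call with a gripper value outside its range is refused whole. The fingers move at their own pace and stop on an object; "squeeze" is the grip in N (left out, the last holds). Time passes only in rows, so rows that do not move let the fingers close, or fill a call up. It gives the time, the measured TCP pose, the force, the opening and the grip force at its end, in the units of the state.
- state(): the state, without advancing time (a new reading comes with each control period).
- cams.grab_frame(name): name is "side" or "top" or "wrist"; returns a dict with "color" (420x560x3 uint8, red, green, blue), "z_map" (420x560 float32, mm along the optical axis (not along the pixel's ray), 0 where there is no reading), "fovy" (degrees; the focal length in pixels is half the picture's height over the tangent of half this angle, whatever the lens; pixels are square), "cx", "cy" (the principal point, pixels), "k1" (the pictures are not rectified: a ray, as slopes to the right and down, at radius r is drawn at 1 + k1 r^2 times it, then the intrinsics apply), "eye" and "rotation" of the camera in the world; the wrist camera has in their place "tool_from_camera" (4x4, takes a point from camera to tool coordinates, whose origin is the TCP and whose axes are the flange's). Camera axes: x right, y up, looking along -z (the intrinsics and any distortion apply to the point x, -y, -z); pixel columns grow to the right and rows downward; lengths in mm; the calibration is good to about 2 mm. A picture is of the moment at which its call begins: read the wrist's pose just before it.
- ticket.job_done(): hands the job in; it is judged then, once.
Trained networks look in a picture, given as the dict that the camera call returned (one of the last four; its "shot" number tells which), for a name from the list of things; names that differ only in an ending like _2 or _b are one class to them, and where a whole thing is asked for, a point or a joint stands for the part that bears it (a point fixed in the world has none). Each returns a list of dicts, best first, with "confidence" (0 to 1); they miss things now and then, are a little off and sometimes report something else, mostly with a low value. They report only what shows in the picture. A call takes as long as a camera call. They do not tell look-alikes from the thing itself.
- look_for(picture, thing): "at" ([column, row] in pixels, amid what is visible of it).
- outline_of(picture, thing): "pixels" (420x560 bool, what is visible of it) and "at" ([column, row] in pixels, amid what is visible of it).
The state is a dict: "time_s": time; "qpos": joint angles; "qvel": joint speeds; "effort": joint torques, N m; "ee_pos": TCP position; "ee_rot": TCP orientation; "force": force on the tool from outside, world axes, zero at the start; "torque": the same for the moment, N m; "gripper_width": finger opening in mm; "gripper_force": force on a finger pad.
Only numpy, scipy, OpenCV 4.12 (cv2) and the standard library are available. Lean on these libraries where they do the work, as an engineer would, in place of code of your own. Each camera call takes 0.05 s, during which the arm holds its last target. There are 200 camera calls.

### The job

The dipped beads have drained: take the red-handled hook rod from its plywood holder, hook the little wire basket by its yellow handle off the two pegs deep inside the white, blue-rimmed drip tank, and lift it out. Carry it gently, without dropping or spilling it, stand it upright well on the round terracotta tile on the plywood board, and slip the hook out. Then stand the rod back in its holder, hook end down; the fingers never touch the basket, and the clay cup behind the holder and the two glaze jars stay where they are.

Things in the scene. Friction and masses are not known exactly. Their poses are not given: they have to be found in the camera images.
- tank: white plastic drip tank with a blue rim and foot, fixed, open at the top, 150 mm high; inside 110 mm (its x) by 72 mm (its y), walls and floor 4 mm thick, foot plate 150 x 110 x 3 mm. Origin: centre of its underside on the table; z up. It may be turned about the vertical by up to 0.5 rad, its +x always pointing roughly away from the robot
- pegs (a point): point midway between the two blue pegs in the tank, on their axes, 24 mm along the tank's x, 69 mm above the table; axes as the tank. The pegs, 5 mm round, stick out level from the tank's +x wall towards -x, 13 mm either side of this point in y, the space between them free; 10 mm towards -x from here each turns up, its round tip ending 9.5 mm above this point
- basket: round dark wire basket, loose, 50 mm across, rim 28 mm high, about 70 g (plus three beads of 11 g). Origin: centre of its underside; z up; its fixed yellow handle arches over it in its y-z plane. At the start it hangs in the tank, bottom 12 mm above the table, its handle lying across both pegs (along the tank's y), 21 to 27 mm from the tank's centre along its x
- bail (a point): centre of the yellow handle's straight top bar, which is a 5 mm round wire 38 mm long along the basket's y, its axis 62 mm above the basket's underside; the sides of the handle run from the bar's ends down and slightly outwards to the rim. The bar hangs about 76 mm below the tank's mouth
- bead0: terracotta barrel bead, loose in the basket, 18 mm across, 17 mm high; origin: centre of its lower end
- bead1: blue barrel bead, the same size, loose in the basket; origin: centre of its lower end
- bead2: white barrel bead, the same size, loose in the basket; origin: centre of its lower end
- rod: hook rod, loose, 165 mm long, 130 g. Origin: underside of the hook below the shank's axis; z up the shank, x the way the hook points. Flat steel hook floor 10 mm wide (y), 4 mm thick, x = -8 to +20 mm; at its +x end an upturned lip (x = 16 to 20), top 13 mm above the origin; shank 8 mm thick on the axis; red handle 26 mm (x) by 14 mm (y) from z = 99 to 165 mm
- rod_grip (a point): centre of the red handle where it is best gripped across its 14 mm (its y), 129 mm above the hook's underside; axes as the rod
- rod_seat (a point): the seat of the hook: top of the hook's floor, half-way between shank and lip, 10 mm from the shank axis along the rod's x and 4 mm above the hook's underside, 125 mm below rod_grip. The gap between shank and lip is 12 mm, the lip rises 9 mm above the seat
- holder: plywood rod holder, fixed, an open-topped tube 85 mm high, inside 44 mm (its x) by 28 mm (its y), walls 5 mm, inner floor 5 mm above the table. Origin: centre of its underside; z up. At the start the rod stands upright in it on the flat of its hook, pointing to the holder's +x, the shank 6 mm and the seat 4 mm from the holder's axis (to -x and +x)
- tile_top (a point): centre of the upper face of the round terracotta tile, 110 mm across, 20 mm above the table, in the middle of a fixed plywood board 180 x 150 mm and 12 mm thick; z up
- cup_a: grey-brown clay cup standing alone behind the holder, loose bystander, 72 mm across, 85 mm high; origin: centre of its underside
- jar_a: blue glaze jar, loose bystander, 68 mm across, 85 mm high; origin: centre of its underside
- jar_b: green glaze jar, loose bystander, 68 mm across, 85 mm high; origin: centre of its underside
Not all that is in view belongs to the job. Leave any turquoise look-alike of the part that bears tile_top alone.

How it is judged:
By the outcome, as a careful person would: the job done as asked, in the order asked, and still so for the second after the job is handed in, with the robot touching nothing.
It also fails if it takes over 66 s, if anything falls off the work surface, if the arm or the gripper's body presses on something with over 40 N, if the wrist force passes 120 N, or if a joint passes its speed limit or range.

## Working session

There is one attempt and no reset: what is moved stays moved. The work goes in short steps, Python scripts to look and compute and a tool call to move; the robot and the scene stay as the last step left them, time stands still between calls to the robot, and variables do not carry over. Pictures are saved under pics/ and viewed, at most 12 in all, crops included, and the job is handed in when it is done.

Besides the shell and the picture viewer there is one more tool, called after "Call:" as a command line: name --argument value ..., lists and objects as JSON in quotes. servo_tool: Moves the arm, as the interface text tells. Its arguments: {"type":"object","properties":{"steps":{"type":"array","items":{"type":"array"}},"squeeze":{"type":"number"}},"required":["steps"]}

```bash
ls; mkdir -p pics; cat > h.py <<'E'
import numpy as np, cv2
from scipy.spatial.transform import Rotation as R
from workcell import state, cams, ticket, look_for, outline_of, env
def grab(name):
    s=state(); p=cams.grab_frame(name)
    if name=="wrist":
        T=np.eye(4); T[:3,:3]=Rm(s["ee_rot"]); T[:3,3]=s["ee_pos"]
        p["M"]=T@np.array(p["tool_from_camera"])
    else:
        M=np.eye(4); M[:3,:3]=np.array(p["rotation"]).reshape(3,3); M[:3,3]=p["eye"]; p["M"]=M
    return p
def Rm(r):
    return R.from_euler("xyz",r,degrees=True).as_matrix()
def cloud(p, mask=None):
    z=p["z_map"]; h,w=z.shape
    f=h/2/np.tan(np.radians(p["fovy"])/2)
    v,u=np.nonzero((z>0) if mask is None else (mask&(z>0)))
    K=np.array([[f,0,p["cx"]],[0,f,p["cy"]],[0,0,1.]])
    n=cv2.undistortPoints(np.stack([u,v],1).astype(float)[:,None],K,np.array([p["k1"],0,0,0,0.]))[:,0]
    d=z[v,u]; c=np.stack([n[:,0]*d,-n[:,1]*d,-d],1)
    return c@p["M"][:3,:3].T+p["M"][:3,3], np.stack([u,v],1)
def save(p,n): cv2.imwrite(f"pics/{n}.png",cv2.cvtColor(p["color"],cv2.COLOR_RGB2BGR))
E
python3 - <<'E'
from h import *
s=state(); print(s["ee_pos"],s["ee_rot"],s["time_s"],env.finger_overhang)
ims=[]
for n in ["side","top"]:
    p=grab(n); save(p,n); print(n,p["M"].round(2).tolist(),p["fovy"],p["k1"])
    for t in ["tank","basket","rod","holder","tile_top","cup_a","jar_a","bail","rod_grip","pegs"]:
        o=outline_of(p,t)
        for d in o[:3]:
            c,_=cloud(p,d["pixels"])
            print(n,t,np.round(d["at"]),round(d["confidence"],2),d["pixels"].sum(), np.median(c,0).round(), np.percentile(c,[2,98],axis=0).round().tolist() if len(c) else "")
E
```

```text
pics
[258.05312036 513.33897015 235.12569885] [-1.79900664e+02 -1.98776180e-03  1.53310891e+02] 0.0 22.0Traceback (most recent call last):
  File "<stdin>", line 5, in <module>
  File "h.py", line 10, in grab
    M=np.eye(4); M[:3,:3]=np.array(p["rotation"]).reshape(3,3); M[:3,3]=p["eye"]; p["M"]=M
                          ~~~~~~~~~~~~~~~~~~~~~~~~~~~~~~~^^^^^
ValueError: cannot reshape array of size 3 into shape (3,3)
```

```bash
sed -i 's/np.array(p\["rotation"\]).reshape(3,3)/Rm(p["rotation"])/' h.py
python3 - <<'E'
from h import *
for n in ["side","top"]:
    p=grab(n); save(p,n); print(n,p["rotation"],p["eye"],p["fovy"],p["k1"])
    for t in ["tank","basket","rod","holder","tile_top","cup_a","jar_a","bail","rod_grip","pegs"]:
        for d in outline_of(p,t)[:3]:
            c,_=cloud(p,d["pixels"])
            print(n,t,np.round(d["at"]),round(d["confidence"],2),d["pixels"].sum(), np.median(c,0).round() if len(c) else "", np.percentile(c,[2,98],axis=0).round().tolist() if len(c) else "")
        if t in("bail","rod_grip","pegs"):
            print(t,[(np.round(d["at"]),round(d["confidence"],2)) for d in look_for(p,t)[:3]])
E
```

```text
side [ 46.43004052  -0.53103788 -16.10858125] [  175.69961625 -1076.05904832  1171.03567992] 45.803368782080994 0.053400086206264415
side tank [260. 174.] 0.83 2001 [497. 184.  92.] [[432.0, 147.0, -2.0], [571.0, 264.0, 148.0]]
side rod [260. 210.] 0.76 198 [447. -24. 133.] [[435.0, -32.0, -1.0], [468.0, 127.0, 169.0]]
side holder [259. 237.] 0.77 748 [448. -34.  23.] [[411.0, -63.0, -4.0], [498.0, 3.0, 84.0]]
side tile_top [234. 322.] 0.75 3246 [ 294. -312.   12.] [[205.0, -391.0, 1.0], [391.0, -222.0, 22.0]]
side tile_top [325. 277.] 0.67 2599 [ 579. -241.   12.] [[495.0, -311.0, 1.0], [671.0, -156.0, 22.0]]
side cup_a [328. 212.] 0.72 583 [679. -22.  56.] [[647.0, -45.0, 3.0], [712.0, 23.0, 85.0]]
side cup_a [261. 233.] 0.37 791 [445. -33.  25.] [[406.0, -63.0, -3.0], [497.0, 10.0, 84.0]]
side jar_a [339. 340.] 0.98 886 [ 530. -459.   68.] [[504.0, -477.0, 2.0], [565.0, -417.0, 87.0]]
side jar_a [246. 139.] 0.62 305 [501. 426.  67.] [[475.0, 410.0, 21.0], [532.0, 467.0, 89.0]]
bail []
side rod_grip [259. 212.] 0.58 190 [447. -24. 135.] [[434.0, -32.0, 50.0], [468.0, 37.0, 169.0]]

[... 1143 characters left out ...]
536.0, 469.0, 91.0]]
top cup_a [197. 210.] 0.42 2115 [498. 220.  62.] [[429.0, 146.0, 0.0], [568.0, 270.0, 155.0]]
top jar_a [119. 208.] 0.92 542 [504. 433.  83.] [[476.0, 413.0, 11.0], [533.0, 469.0, 91.0]]
top jar_a [427. 189.] 0.89 565 [ 535. -431.   83.] [[507.0, -467.0, 3.0], [572.0, -408.0, 91.0]]
top jar_a [197. 209.] 0.74 2084 [499. 220.  61.] [[429.0, 146.0, 0.0], [568.0, 269.0, 155.0]]
bail []
top rod_grip [278. 224.] 0.51 49 [447. -18. 170.] [[437.0, -26.0, 163.0], [459.0, -11.0, 177.0]]
rod_grip [(array([429., 190.]), 0.64), (array([278., 225.]), 0.62)]
top pegs [196. 206.] 0.96 2231 [499. 220.  57.] [[429.0, 146.0, -0.0], [568.0, 273.0, 155.0]]
pegs [(array([197., 208.]), 0.82)]
```

View pics/side.png

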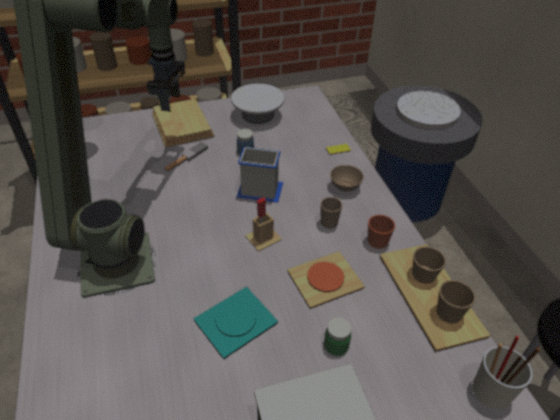

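View pics/top.png

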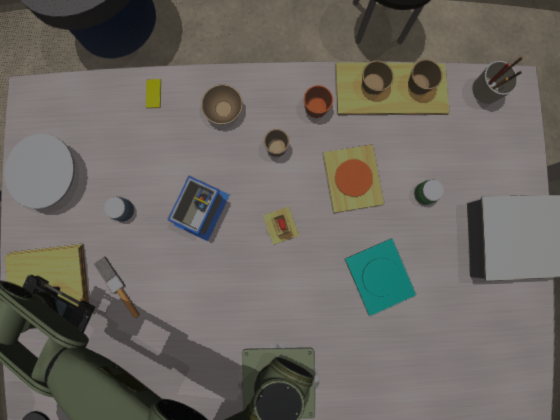

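```bash
python3 - <<'E'
from h import *
for n in ["top","side"]:
    p=grab(n); c,uv=cloud(p); rgb=p["color"][uv[:,1],uv[:,0]].astype(float)
    hsv=cv2.cvtColor(p["color"],cv2.COLOR_RGB2HSV)[uv[:,1],uv[:,0]].astype(float)
    def box(m,t):
        r=cv2.minAreaRect(c[m][:,:2].astype(np.float32)); print(n,t,m.sum(),np.round(c[m].mean(0),1),[np.round(x,1) for x in r])
    near=lambda x,y,r:np.hypot(c[:,0]-x,c[:,1]-y)<r
    red=((hsv[:,0]<8)|(hsv[:,0]>172))&(hsv[:,1]>120)
    box(near(500,208,110)&(c[:,2]>125),"tankrim")
    box(near(500,208,110)&(c[:,2]<15)&(hsv[:,0]>100)&(hsv[:,0]<130)&(hsv[:,1]>120),"foot")
    box(near(452,-17,60)&(c[:,2]>60)&(c[:,2]<95),"holder rim")
    box(near(452,-17,40)&(c[:,2]>150),"rod top")
    box(near(452,-17,60)&(abs(c[:,2]-6)<8)&(hsv[:,1]>90),"holder base")
    box(near(584,-229,90)&red,"tile")
    box(near(584,-229,130)&(c[:,2]>7)&(c[:,2]<40),"board")
    if n=="top":
        im=p["color"][150:260,150:320]; cv2.imwrite("pics/crop.png",cv2.cvtColor(cv2.resize(im,None,fx=4.5,fy=4.5,interpolation=3),4))
E
```

```text
top tankrim 684 [506.4 213.8 148.3] [array([503.9, 212.3]), array([ 94.3, 130.8]), np.float64(64.2)]
top foot 317 [477.  183.9   4.4] [array([502.7, 212.2]), array([107.3, 146.1]), np.float64(64.3)]
top holder rim 129 [454.2 -17.1  84.6] [array([454.1, -17. ]), array([53.7, 37.9]), np.float64(18.2)]
top rod top 57 [447.9 -18.7 170.3] [array([448.2, -18.5]), array([25.8, 13.8]), np.float64(20.9)]
top holder base 527 [451.3 -16.2   5.7] [array([453.5, -15.9]), array([86.6, 75.4]), np.float64(18.2)]
top tile 0 [nan nan nan] [array([0., 0.]), array([0., 0.]), np.float64(0.0)]
top board 3221 [ 584.  -228.3   15.8] [array([ 582.8, -223.1]), array([239.8, 234.6]), np.float64(86.6)]
side tankrim 526 [500.8 208.6 139.6] [array([502.5, 209.7]), array([103.7, 129.3]), np.float64(64.0)]
side foot 136 [521.8 180.4  -0. ] [array([504. , 210.5]), array([105.5, 142.7]), np.float64(64.3)]
side holder rim 226 [451.6 -23.1  74.6] [array([450.9, -17.1]), array([56.6, 49.2]), np.float64(19.9)]
side rod top 61 [446.5 -23.5 161.6] [array([447. , -21.7]), array([26.5, 16.3]), np.float64(15.5)]
side holder base 172 [453.3 -37.3   3.2] [array([455.5, -21.8]), array([83.1, 70.6]), np.float64(15.7)]
side tile 290 [ 584.3 -232.4   18. ] [array([ 583.1, -232.8]), array([100.6,  97.5]), np.float64(24.8)]
side board 2249 [ 582.2 -237.9   13.4] [array([ 589.6, -232. ]), array([193.1, 152.5]), np.float64(8.6)]<stdin>:6: RuntimeWarning: Mean of empty slice.
  ret = um.true_divide(
```

View pics/crop.png

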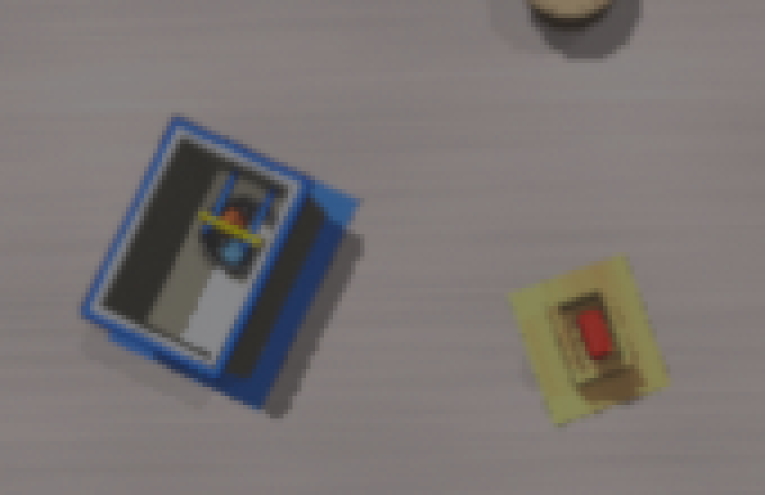

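```bash
python3 - <<'E'
from h import *
p=grab("wrist"); print(np.round(p["tool_from_camera"],3).tolist(),p["fovy"],p["M"].round(3).tolist())
E
```

```text
[[-0.001, 0.961, 0.277, 79.782], [1.0, 0.001, 0.001, -0.249], [0.001, 0.277, -0.961, -149.699], [0.0, 0.0, 0.0, 1.0]] 59.738468601190846 [[0.45, -0.858, -0.248, 186.862], [0.893, 0.432, 0.125, 549.349], [-0.001, -0.278, 0.961, 385.655], [0.0, 0.0, 0.0, 1.0]]
```

Call:
servo_tool --steps '[[0,[-40.9,-17.8,0],[0,0,0]],[0,[-40.9,-17.8,0],[0,0,0]],[0,[-40.9,-17.8,0],[0,0,0]],[0,[-40.9,-17.8,0],[0,0,0]],[0,[-40.9,-17.8,0],[0,0,0]],[0,[-40.9,-17.8,0],[0,0,0]],[0,[-40.9,-17.8,0],[0,0,0]],[0,[-40.9,-17.8,0],[0,0,0]],[0,[-40.9,-17.8,0],[0,0,0]],[0,[0,0,0],[0,0,0]]]' --squeeze 30

```text
time_s: 2.6
ee_pos: [518.2, 201.5, 235.8]
ee_rot: [-180.0, 0.1, 153.0]
force: [-0.6, 0.6, 0.0]
gripper_width: 91.7
gripper_force: 0.0
```

```bash
python3 - <<'E'
from h import *
s=state(); print(s["ee_pos"],s["ee_rot"],s["time_s"])
p=grab("wrist"); save(p,"w1")
c,uv=cloud(p); hsv=cv2.cvtColor(p["color"],cv2.COLOR_RGB2HSV)[uv[:,1],uv[:,0]].astype(float)
near=np.hypot(c[:,0]-503,c[:,1]-211)<95
def box(m,t):
    r=cv2.minAreaRect(c[m][:,:2].astype(np.float32)); print(t,m.sum(),np.round(c[m].mean(0),1),[np.round(x,1) for x in r])
rim=near&(abs(c[:,2]-149)<5); box(rim,"rim")
yel=near&(hsv[:,0]>20)&(hsv[:,0]<35)&(hsv[:,1]>130)&(c[:,2]<130); box(yel,"yellow"); box(yel&(c[:,2]>68),"bar")
print(np.percentile(c[yel],[5,50,95],axis=0).round(1).tolist())
for t in ["bail","pegs","tank"]:
    for d in look_for(p,t)[:2]:
        u=np.round(d["at"]).astype(int); i=np.argmin(np.abs(uv-u).sum(1)); print(t,u,d["confidence"],c[i].round(1))
E
```

```text
[518.20302406 201.50922561 235.81640455] [-1.79973958e+02  1.30473694e-01  1.52994715e+02] 2.6
rim 8939 [496.9 216.  149.8] [array([503. , 213.1]), array([ 91.8, 130.1]), np.float64(63.8)]
yellow 307 [521.7 205.2  71.2] [array([526.4, 201.9]), array([47.8, 15.6]), np.float64(64.0)]
bar 247 [521.4 205.   76.4] [array([521.7, 204.5]), array([41.9,  4.9]), np.float64(64.2)]
[[510.8, 186.3, 44.5], [522.4, 205.2, 76.5], [530.3, 224.2, 78.1]]
bail [284 188] 0.66 [526.8 202.   14.3]
pegs [298 188] 0.55 [518.9 218.8  76.3]
tank [297 188] 0.63 [519.2 217.9  73.4]
```

View pics/w1.png

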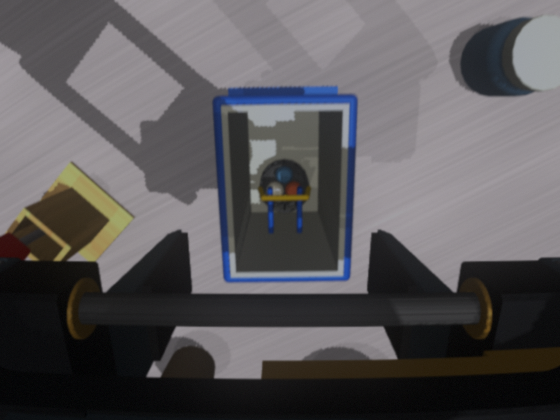

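Call:
servo_tool --steps '[[0,[-7.5,-45.6,0],[0,0,0]],[0,[-7.5,-45.6,0],[0,0,0]],[0,[-7.5,-45.6,0],[0,0,0]],[0,[-7.5,-45.6,0],[0,0,0]],[0,[-7.5,-45.6,0],[0,0,0]],[0,[0,0,0],[0,0,-0.149]],[0,[0,0,0],[0,0,-0.149]],[0,[0,0,0],[0,0,-0.149]],[0,[0,0,0],[0,0,-0.149]],[0,[0,0,0],[0,0,-0.149]]]'

```text
time_s: 3.8
ee_pos: [445.9, -13.9, 236.1]
ee_rot: [180.0, 0.0, -163.5]
force: [0.2, 0.1, -0.1]
gripper_width: 90.9
gripper_force: 0.0
```

```bash
python3 - <<'E'
from h import *
s=state(); print(s["ee_pos"],s["ee_rot"],s["time_s"])
p=grab("wrist"); save(p,"w2")
c,uv=cloud(p); hsv=cv2.cvtColor(p["color"],cv2.COLOR_RGB2HSV)[uv[:,1],uv[:,0]].astype(float)
near=np.hypot(c[:,0]-452,c[:,1]+17)<60
def box(m,t):
    r=cv2.minAreaRect(c[m][:,:2].astype(np.float32)); print(t,m.sum(),np.round(c[m].mean(0),1),[np.round(x,1) for x in r])
red=near&((hsv[:,0]<8)|(hsv[:,0]>172))&(hsv[:,1]>120)
box(near&(abs(c[:,2]-85)<3)&~red,"holder rim")
box(red&(c[:,2]>160),"rod top"); box(near&(c[:,2]<20)&(c[:,2]>1),"base")
s=state(); print(s["ee_pos"],s["ee_rot"])
E
```

```text
[445.86831905 -13.89194996 236.10881664] [ 1.79982980e+02  1.92288807e-02 -1.63516061e+02] 3.8
holder rim 1028 [448.6 -16.4  85.7] [array([452.8, -15.3]), array([54.2, 38. ]), np.float64(18.2)]
rod top 871 [444.6 -17.8 173.5] [array([437.3, -17. ]), array([44.5, 99.5]), np.float64(11.7)]
base 5180 [441.7 -19.3   4.3] [array([448.5, -18.1]), array([112.3, 119.8]), np.float64(17.8)]
[445.93620695 -13.92282833 236.12457288] [ 1.79991728e+02  2.33299629e-02 -1.63292403e+02]
```

View pics/w2.png

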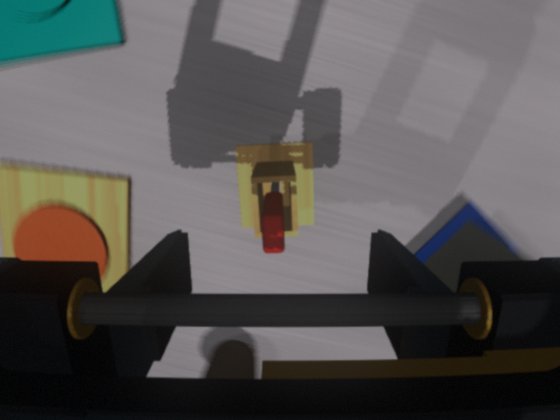

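Call:
servo_tool --steps '[[0,[-0.2,-4.4,0],[0,0,-0.028]],[0,[0,0,20],[0,0,0]],[0,[0,0,30],[0,0,0]],[0,[0,0,30],[0,0,0]],[0,[0,0,14],[0,0,0]],[0,[0,0,5],[0,0,0]],[150,[0,0,0],[0,0,0]],[200,[0,0,0],[0,0,0]],[220,[0,0,0],[0,0,0]],[230,[0,0,0],[0,0,0]]]' --squeeze 30

```text
time_s: 4.85
ee_pos: [448.2, -19.4, 137.7]
ee_rot: [-180.0, 0.1, -162.4]
force: [0.1, 0.4, -0.6]
gripper_width: 62.2
gripper_force: 0.0
```

Call:
servo_tool --steps '[[255,[0,0,0],[0,0,0]],[255,[0,0,0],[0,0,0]],[255,[0,0,0],[0,0,0]],[255,[0,0,0],[0,0,0]],[255,[0,0,0],[0,0,0]],[255,[0,0,0],[0,0,0]],[255,[0,0,0],[0,0,0]],[255,[0,0,0],[0,0,0]],[255,[0,0,0],[0,0,0]],[255,[0,0,0],[0,0,0]]]'

```text
time_s: 5.85
ee_pos: [447.7, -19.4, 136.9]
ee_rot: [180.0, 0.0, -162.4]
force: [-0.1, 0.4, 0.8]
gripper_width: 13.8
gripper_force: 30.0
```

Call:
servo_tool --steps '[[255,[0,0,-15],[0,0,0]],[255,[0,0,-40],[0,0,0]],[255,[0,0,-45],[0,0,0]],[255,[0,0,-45],[0,0,0]],[255,[0,0,-23],[0,0,0]],[255,[0,0,0],[0,0,0.127]],[255,[0,0,0],[0,0,0.127]],[255,[0,0,0],[0,0,0.127]],[255,[0,0,0],[0,0,0.127]],[255,[0,0,0],[0,0,0.127]]]' --squeeze 40

```text
time_s: 6.85
ee_pos: [447.4, -19.4, 304.5]
ee_rot: [-180.0, -0.1, 160.9]
force: [0.4, -0.0, -1.9]
gripper_width: 13.7
gripper_force: 40.0
```

Call:
servo_tool --steps '[[255,[0,0,0],[0,0,0.128]],[255,[7.5,29.2,0],[0,0,0]],[255,[7.5,29.2,0],[0,0,0]],[255,[7.5,29.2,0],[0,0,0]],[255,[7.5,29.2,0],[0,0,0]],[255,[7.5,29.2,0],[0,0,0]],[255,[7.5,29.2,0],[0,0,0]],[255,[7.5,29.2,0],[0,0,0]],[255,[7.5,29.2,0],[0,0,0]],[255,[0,0,0],[0,0,0]]]'

```text
time_s: 7.85
ee_pos: [497.0, 219.8, 303.9]
ee_rot: [180.0, -0.1, 154.1]
force: [0.2, -0.3, -1.5]
gripper_width: 14.2
gripper_force: 40.0
```

```bash
python3 - <<'E'
from h import *
s=state(); print(s["ee_pos"],s["ee_rot"],s["time_s"],s["gripper_width"])
p=grab("wrist"); save(p,"w3")
c,uv=cloud(p); hsv=cv2.cvtColor(p["color"],cv2.COLOR_RGB2HSV)[uv[:,1],uv[:,0]].astype(float)
T=Rm(s["ee_rot"]); tl=(c-s["ee_pos"])@T   # tool coords
def box(m,t):
    r=cv2.minAreaRect(c[m][:,:2].astype(np.float32)); print(t,m.sum(),np.round(c[m].mean(0),1),[np.round(x,1) for x in r])
near=np.hypot(c[:,0]-503,c[:,1]-211)<95
box(near&(abs(c[:,2]-149)<5),"rim")
box(near&(hsv[:,0]>20)&(hsv[:,0]<35)&(hsv[:,1]>130)&(c[:,2]<90)&(c[:,2]>70),"bar")
for a,b in [(20,35),(40,60),(60,80),(80,100),(100,118),(118,131),(131,136)]:
    m=(tl[:,2]>a)&(tl[:,2]<b)&(np.abs(tl[:,:2])<35).all(1)
    if m.sum(): print(a,b,m.sum(),np.percentile(tl[m],[5,50,95],axis=0).round(1).tolist())
E
```

```text
[496.98779468 219.75668648 303.92322672] [ 1.79961364e+02 -7.82425813e-02  1.54073317e+02] 7.85 14.18746819940453
rim 4004 [480.1 223.3 149.9] [array([497.4, 216.2]), array([ 92.4, 116.2]), np.float64(63.7)]
bar 107 [521.1 203.   76.6] [array([521.5, 203.6]), array([41.1,  5. ]), np.float64(63.6)]
20 35 189 [[10.9, -7.3, 20.3], [12.6, 0.0, 23.7], [17.7, 6.9, 28.5]]
40 60 35 [[2.2, -2.9, 54.2], [3.3, -0.5, 57.9], [3.8, 2.5, 59.7]]
60 80 123 [[1.4, -3.7, 61.0], [3.1, 0.1, 69.4], [3.8, 3.2, 79.2]]
80 100 100 [[0.8, -4.0, 81.2], [3.2, -0.2, 89.8], [3.8, 3.5, 98.9]]
100 118 69 [[1.5, -3.6, 101.1], [3.1, -0.6, 108.4], [3.7, 3.1, 116.7]]
118 131 138 [[-4.5, -4.6, 120.3], [3.8, -0.2, 126.8], [7.6, 4.1, 128.2]]
```

View pics/w3.png

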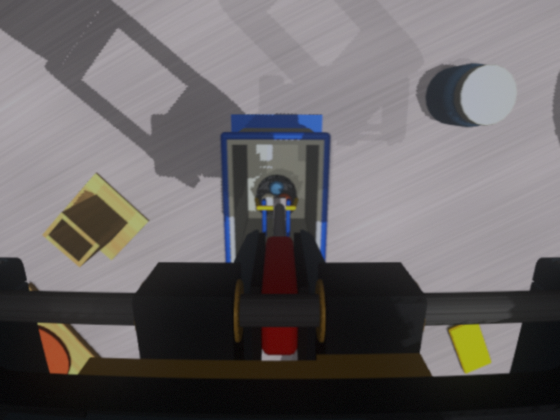

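Call:
servo_tool --steps '[[255,[0,-3.5,0],[0,0,0]],[255,[0,0,15],[0,0,0]],[255,[0,0,30],[0,0,0]],[255,[0,0,30],[0,0,0]],[255,[0,0,20],[0,0,0]],[255,[0,0,12],[0,0,0]],[255,[0,0,8],[0,0,0]],[255,[0,0,3],[0,0,0]],[255,[0,0,0],[0,0,0]],[255,[0,0,0],[0,0,0]]]'

```text
time_s: 8.9
ee_pos: [495.7, 213.7, 187.9]
ee_rot: [179.9, 0.1, 153.9]
force: [-0.1, 0.6, -2.0]
gripper_width: 13.6
gripper_force: 40.0
```

```bash
cat > bar.py <<'E'
from h import *
s=state(); print(s["ee_pos"],s["ee_rot"],s["time_s"],s["force"])
p=grab("wrist")
c,uv=cloud(p); hsv=cv2.cvtColor(p["color"],cv2.COLOR_RGB2HSV)[uv[:,1],uv[:,0]].astype(float)
tl=(c-s["ee_pos"])@Rm(s["ee_rot"])
y=(hsv[:,0]>20)&(hsv[:,0]<35)&(hsv[:,1]>130)&(np.abs(tl[:,0])<60)&(np.abs(tl[:,1])<40)&(tl[:,2]>40)&(tl[:,2]<150)
if y.sum():
    print("yellow tool frame n",y.sum(),np.percentile(tl[y],[3,50,97],axis=0).round(1).tolist())
    zt=np.percentile(tl[y,2],5); m=y&(tl[:,2]<zt+6)
    print("bar centre tool",np.percentile(tl[m],[3,50,97],axis=0).round(1).tolist(), "world", np.median(c[m],0).round(1), [np.round(x,1) for x in cv2.minAreaRect(tl[m][:,:2].astype(np.float32))])
p["s"]=s
E
python3 - <<'E'
from bar import *
im=p["color"][100:330,180:380]; cv2.imwrite("pics/w4.png",cv2.cvtColor(cv2.resize(im,None,fx=2.5,fy=2.5,interpolation=3),4))
E
```

```text
[495.67170227 213.72188983 187.89288159] [1.79916647e+02 7.56256906e-02 1.53882616e+02] 8.9 [-0.08057004  0.5529182  -2.04092909]
yellow tool frame n 12 [[-25.7, 24.0, 138.3], [-25.4, 25.3, 142.2], [-24.8, 26.6, 145.7]]
bar centre tool [[-25.7, 24.0, 138.2], [-25.5, 25.3, 142.0], [-24.8, 26.6, 144.3]] world [529.6 225.6  45.9] [array([-25.3,  25.3]), array([2.7, 1. ]), np.float64(89.8)]
```

View pics/w4.png

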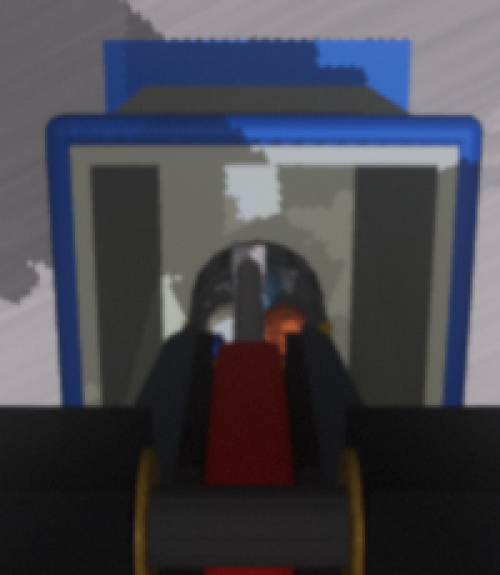

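Call:
servo_tool --steps '[[255,[0,2,2],[0,0,0]],[255,[0,0,0],[0,0,0]],[255,[-3,0,0],[0,0,0]],[255,[-3.5,0,0],[0,0,0]],[255,[-4,0,0],[0,0,0]],[255,[-4,0,0],[0,0,0]],[255,[-3,0,0],[0,0,0]],[255,[0,0,0],[0,0,0]],[255,[0,0,0],[0,0,0]],[255,[0,0,0],[0,0,0]]]'

```text
time_s: 9.95
ee_pos: [511.6, 207.7, 184.9]
ee_rot: [-180.0, -0.0, 153.9]
force: [-0.5, 0.5, -0.5]
gripper_width: 13.9
gripper_force: 40.0
```

Call:
servo_tool --steps '[[255,[0,0,-4],[0,0,0]],[255,[0,0,-4],[0,0,0]],[255,[0,0,-3],[0,0,0]],[255,[0,0,-2],[0,0,0]],[255,[0,0,-2],[0,0,0]],[255,[0,0,-3],[0,0,0]],[255,[0,0,-4],[0,0,0]],[255,[0,0,-4],[0,0,0]],[255,[0,0,-3],[0,0,0]],[255,[0,0,-2],[0,0,0]]]'

```text
time_s: 10.95
ee_pos: [511.8, 207.7, 216.4]
ee_rot: [180.0, 0.0, 153.9]
force: [0.5, 0.3, -2.1]
gripper_width: 13.7
gripper_force: 40.0
```

```bash
python3 - <<'E'
from bar import *
im=p["color"][100:330,180:380]; cv2.imwrite("pics/w5.png",cv2.cvtColor(cv2.resize(im,None,fx=2.5,fy=2.5,interpolation=3),4))
E
```

```text
[511.80263055 207.73094455 216.35950586] [1.79975337e+02 1.69852856e-02 1.53883969e+02] 10.95 [ 0.53441613  0.34900239 -2.07270505]
yellow tool frame n 308 [[-12.1, -20.9, 121.0], [-9.3, 5.3, 122.9], [-7.9, 22.7, 146.7]]
bar centre tool [[-12.2, -18.9, 120.7], [-10.0, 4.9, 122.5], [-8.0, 20.6, 125.1]] world [522.8 208.7  93.8] [array([-5.6,  0.6]), array([13.6, 42. ]), np.float64(1.1)]
```

View pics/w5.png

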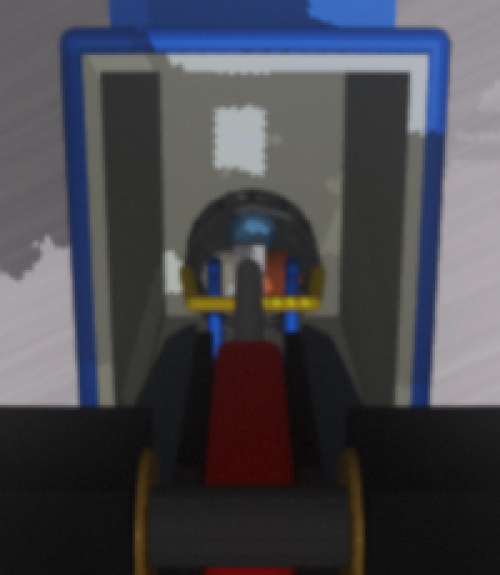

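Call:
servo_tool --steps '[[255,[1.5,0,0],[0,0,0]],[255,[3,0,0],[0,0,0]],[255,[5,0,0],[0,0,0]],[255,[6,0,0],[0,0,0]],[255,[6.5,0,0],[0,0,0]],[255,[6.5,0,0],[0,0,0]],[255,[6,0,0],[0,0,0]],[255,[4.5,0,0],[0,0,0]],[255,[3,0,0],[0,0,0]],[255,[1,0,0],[0,0,0]]]'

```text
time_s: 12.0
ee_pos: [472.8, 226.8, 216.0]
ee_rot: [180.0, 0.0, 153.9]
force: [0.6, -0.3, -2.0]
gripper_width: 13.8
gripper_force: 40.0
```

```bash
python3 bar.py
```

```text
[472.7931457  226.77972977 216.01503007] [1.79992587e+02 3.08919258e-03 1.53906252e+02] 12.0 [ 0.56243095 -0.31156258 -1.99766868]
yellow tool frame n 306 [[-12.2, -21.0, 121.1], [-9.3, 5.7, 122.9], [-7.6, 22.4, 147.0]]
bar centre tool [[-12.2, -18.7, 120.9], [-9.9, 5.7, 122.5], [-8.0, 20.6, 125.5]] world [484.  228.   93.5] [array([-5.7,  1. ]), array([13.4, 41.2]), np.float64(0.2)]
```

Call:
servo_tool --steps '[[255,[0,0,-2],[0,0,0]],[255,[0,0,-4],[0,0,0]],[255,[0,0,-7],[0,0,0]],[255,[0,0,-9],[0,0,0]],[255,[0,0,-10],[0,0,0]],[255,[0,0,-10],[0,0,0]],[255,[0,0,-10],[0,0,0]],[255,[0,0,-10],[0,0,0]],[255,[0,0,-10],[0,0,0]],[255,[0,0,-10],[0,0,0]]]'

```text
time_s: 13.05
ee_pos: [473.1, 226.6, 298.9]
ee_rot: [180.0, 0.0, 153.9]
force: [-0.2, -0.2, -3.0]
gripper_width: 13.9
gripper_force: 40.0
```

Call:
servo_tool --steps '[[255,[0,0,-10],[0,0,0]],[255,[0,0,-10],[0,0,0]],[255,[0,0,-10],[0,0,0]],[255,[0,0,-10],[0,0,0]],[255,[0,0,-9],[0,0,0]],[255,[0,0,-7],[0,0,0]],[255,[0,0,-5],[0,0,0]],[255,[0,0,-3],[0,0,0]],[255,[0,0,-1],[0,0,0]],[255,[0,0,0],[0,0,0]]]'

```text
time_s: 14.05
ee_pos: [473.0, 226.6, 362.8]
ee_rot: [-180.0, -0.0, 153.9]
force: [-0.2, 0.7, -3.2]
gripper_width: 14.0
gripper_force: 40.0
```

```bash
python3 bar.py
```

```text
[473.0160516  226.57632737 362.80899987] [-1.79989732e+02 -1.48221459e-02  1.53885846e+02] 14.05 [-0.206547    0.70314217 -3.20433907]
yellow tool frame n 292 [[-12.0, -21.4, 120.7], [-9.5, 5.7, 122.7], [-7.8, 22.6, 146.2]]
bar centre tool [[-12.0, -19.4, 120.6], [-9.9, 5.7, 122.4], [-8.0, 21.3, 125.5]] world [484.3 228.1 240.4] [array([-5.4,  0.8]), array([42.7, 13.7]), np.float64(89.8)]
```

Call:
servo_tool --steps '[[255,[-1.1,-1.4,0],[0,0,0]],[255,[-2.3,-2.8,0],[0,0,0]],[255,[-3.4,-4.2,0],[0,0,0]],[255,[-4.5,-5.7,0],[0,0,0]],[255,[-5.7,-7.1,0],[0,0,0]],[255,[-6.8,-8.5,0],[0,0,0]],[255,[-7.9,-9.9,0],[0,0,0]],[255,[-9.1,-11.3,0],[0,0,0]],[255,[-9.1,-11.3,0],[0,0,0]],[255,[-9.1,-11.3,0],[0,0,0]]]'

```text
time_s: 15.1
ee_pos: [494.0, 133.2, 363.0]
ee_rot: [180.0, 0.0, 153.9]
force: [0.0, -0.2, -2.8]
gripper_width: 13.4
gripper_force: 40.0
```

Call:
servo_tool --steps '[[255,[-9.1,-11.3,0],[0,0,0]],[255,[-9.1,-11.3,0],[0,0,0]],[255,[-9.1,-11.3,0],[0,0,0]],[255,[-9.1,-11.3,0],[0,0,0]],[255,[-9.1,-11.3,0],[0,0,0]],[255,[-9.1,-11.3,0],[0,0,0]],[255,[-9.1,-11.3,0],[0,0,0]],[255,[-9.1,-11.3,0],[0,0,0]],[255,[-9.1,-11.3,0],[0,0,0]],[255,[-9.1,-11.3,0],[0,0,0]]]'

```text
time_s: 16.1
ee_pos: [525.9, -8.1, 362.9]
ee_rot: [180.0, -0.0, 153.9]
force: [0.4, 0.2, -1.9]
gripper_width: 13.9
gripper_force: 40.0
```

Call:
servo_tool --steps '[[255,[-9.1,-11.3,0],[0,0,0]],[255,[-9.1,-11.3,0],[0,0,0]],[255,[-9.1,-11.3,0],[0,0,0]],[255,[-9.1,-11.3,0],[0,0,0]],[255,[-9.1,-11.3,0],[0,0,0]],[255,[-9.1,-11.3,0],[0,0,0]],[255,[-9.1,-11.3,0],[0,0,0]],[255,[-9.1,-11.3,0],[0,0,0]],[255,[-9.1,-11.3,0],[0,0,0]],[255,[-9.1,-11.3,0],[0,0,0]]]'

```text
time_s: 17.1
ee_pos: [557.9, -149.6, 362.9]
ee_rot: [180.0, 0.0, 153.9]
force: [1.6, -0.9, -1.9]
gripper_width: 13.7
gripper_force: 40.0
```

Call:
servo_tool --steps '[[255,[-9.1,-11.3,0],[0,0,0]],[255,[-9.1,-11.3,0],[0,0,0]],[255,[-7.9,-9.9,0],[0,0,0]],[255,[-6.8,-8.5,0],[0,0,0]],[255,[-5.7,-7.1,0],[0,0,0]],[255,[-4.5,-5.7,0],[0,0,0]],[255,[-3.4,-4.2,0],[0,0,0]],[255,[-2.3,-2.8,0],[0,0,0]],[255,[-1.1,-1.4,0],[0,0,0]],[255,[0,0,0],[0,0,0]]]'

```text
time_s: 18.1
ee_pos: [575.1, -226.2, 362.9]
ee_rot: [180.0, -0.0, 153.9]
force: [-0.8, -0.4, -2.7]
gripper_width: 13.8
gripper_force: 40.0
```

```bash
python3 - <<'E'
from bar import *
save(p,"w6")
m=(c[:,2]>17)&(c[:,2]<27)&((hsv[:,0]<12)|(hsv[:,0]>170))&(hsv[:,1]>120)&(np.hypot(c[:,0]-584,c[:,1]+230)<90)
print("tile wrist",m.sum(),cv2.minEnclosingCircle(c[m][:,:2].astype(np.float32)),np.percentile(c[m],[1,99],axis=0).round(1).tolist())
E
```

```text
[ 575.0655115  -226.17334731  362.92348698] [ 1.79989482e+02 -7.86584479e-03  1.53888415e+02] 18.1 [-0.7848296  -0.37998083 -2.68840776]
yellow tool frame n 308 [[-12.2, -21.4, 120.9], [-9.4, 6.0, 122.8], [-8.0, 22.7, 146.0]]
bar centre tool [[-12.2, -18.7, 120.8], [-9.9, 5.6, 122.5], [-8.0, 21.3, 125.6]] world [ 586.6 -224.9  240.4] [array([-5.6,  1. ]), array([13.6, 42.7]), np.float64(0.2)]
tile wrist 3530 ((585.6259765625, -229.12750244140625), 53.995513916015625) [[534.4, -279.8, 18.8], [628.7, -178.2, 23.1]]
```

View pics/w6.png

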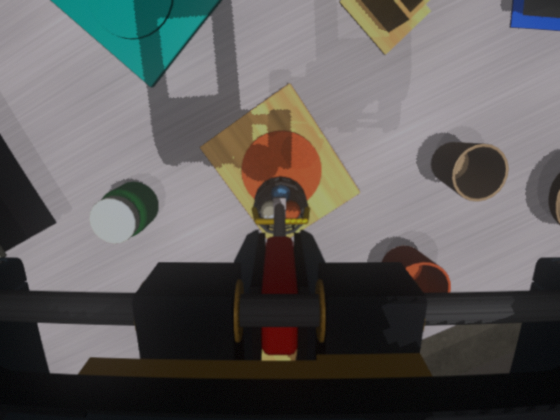

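Call:
servo_tool --steps '[[255,[0,0,2],[0,0,0]],[255,[0,0,4],[0,0,0]],[255,[0,0,7],[0,0,0]],[255,[0,0,9],[0,0,0]],[255,[0,0,10],[0,0,0]],[255,[0,0,10],[0,0,0]],[255,[0,0,10],[0,0,0]],[255,[0,0,10],[0,0,0]],[255,[0,0,10],[0,0,0]],[255,[0,0,10],[0,0,0]]]'

```text
time_s: 19.15
ee_pos: [575.1, -226.2, 280.0]
ee_rot: [180.0, -0.0, 153.9]
force: [0.2, 0.7, -1.6]
gripper_width: 13.9
gripper_force: 40.0
```

Call:
servo_tool --steps '[[255,[0,0,10],[0,0,0]],[255,[0,0,10],[0,0,0]],[255,[0,0,10],[0,0,0]],[255,[0,0,10],[0,0,0]],[255,[0,0,9],[0,0,0]],[255,[0,0,7],[0,0,0]],[255,[0,0,5],[0,0,0]],[255,[0,0,3],[0,0,0]],[255,[0,0,2],[0,0,0]],[255,[0,0,1],[0,0,0]]]'

```text
time_s: 20.15
ee_pos: [575.2, -226.3, 214.0]
ee_rot: [180.0, 0.0, 153.9]
force: [-0.9, 0.3, -2.3]
gripper_width: 13.5
gripper_force: 40.0
```

```bash
python3 bar.py
```

```text
[ 575.18650842 -226.27876486  214.04349874] [1.79993358e+02 2.51310862e-02 1.53883549e+02] 20.15 [-0.88620553  0.30860628 -2.28399737]
yellow tool frame n 289 [[-12.1, -20.7, 120.7], [-9.3, 4.9, 122.8], [-7.7, 21.9, 145.2]]
bar centre tool [[-12.1, -18.7, 94.4], [-9.8, 5.3, 122.5], [0.4, 20.5, 124.9]] world [ 586.4 -225.1   91.6] [array([-4.9,  0.9]), array([15. , 41.2]), np.float64(0.6)]
```

Call:
servo_tool --steps '[[255,[0,0,1],[0,0,0]],[255,[0,0,1.5],[0,0,0]],[255,[0,0,1.5],[0,0,0]],[255,[0,0,1],[0,0,0]],[255,[0,0,1],[0,0,0]],[255,[0,0,1],[0,0,0]],[255,[0,0,1],[0,0,0]],[255,[0,0,1],[0,0,0]],[255,[0,0,1],[0,0,0]],[255,[0,0,1],[0,0,0]]]'

```text
time_s: 21.2
ee_pos: [575.1, -226.2, 202.9]
ee_rot: [180.0, 0.0, 153.9]
force: [1.2, -0.9, -0.4]
gripper_width: 14.1
gripper_force: 40.0
```

Call:
servo_tool --steps '[[255,[0,0,1],[0,0,0]],[255,[0,0,2],[0,0,0]],[255,[0,0,2],[0,0,0]],[255,[0,0,2],[0,0,0]],[255,[0,0,1],[0,0,0]],[255,[0,0,1],[0,0,0]],[255,[0,0,0],[0,0,0]],[255,[0,0,0],[0,0,0]],[255,[0,0,0],[0,0,0]],[255,[0,0,0],[0,0,0]]]'

```text
time_s: 22.2
ee_pos: [575.1, -226.2, 194.0]
ee_rot: [180.0, 0.0, 153.9]
force: [0.1, 0.6, -1.4]
gripper_width: 13.8
gripper_force: 40.0
```

```bash
python3 bar.py
```

```text
[ 575.12349789 -226.21806829  194.00898816] [1.79993872e+02 8.94884280e-03 1.53886519e+02] 22.2 [ 0.12584436  0.59087032 -1.37205573]
yellow tool frame n 346 [[-12.4, -21.5, 107.6], [-9.3, 5.4, 109.4], [-7.8, 22.4, 139.8]]
bar centre tool [[-12.4, -19.2, 107.4], [-9.8, 4.6, 109.0], [-8.0, 20.3, 111.3]] world [ 585.5 -225.7   85. ] [array([-5.5,  0.5]), array([14.3, 41.3]), np.float64(0.2)]
```

Call:
servo_tool --steps '[[255,[1,0,0],[0,0,0]],[255,[2,0,0],[0,0,0]],[255,[3,0,0],[0,0,0]],[255,[4,0,0],[0,0,0]],[255,[4,0,0],[0,0,0]],[255,[4,0,0],[0,0,0]],[255,[4,0,0],[0,0,0]],[255,[4,0,0],[0,0,0]],[255,[3,0,0],[0,0,0]],[255,[0,0,0],[0,0,0]]]'

```text
time_s: 23.25
ee_pos: [548.7, -213.2, 194.0]
ee_rot: [180.0, -0.0, 153.9]
force: [-0.4, 0.8, -1.4]
gripper_width: 14.0
gripper_force: 40.0
```

```bash
python3 bar.py
```

```text
[ 548.66219703 -213.22825627  194.03275372] [ 1.79993354e+02 -7.86700961e-03  1.53886110e+02] 23.25 [-0.4490303   0.83599718 -1.40368446]
```

Call:
servo_tool --steps '[[255,[0,0,-3],[0,0,0]],[255,[0,0,-5],[0,0,0]],[255,[0,0,-8],[0,0,0]],[255,[0,0,-12],[0,0,0]],[255,[0,0,-15],[0,0,0]],[255,[0,0,-18],[0,0,0]],[255,[0,0,-20],[0,0,0]],[255,[0,0,-20],[0,0,0]],[255,[0,0,-9],[0,0,0]],[255,[0,0,0],[0,0,0]]]'

```text
time_s: 24.3
ee_pos: [549.7, -213.8, 306.0]
ee_rot: [180.0, 0.2, 153.9]
force: [-0.1, 0.6, -1.6]
gripper_width: 13.8
gripper_force: 40.0
```

```bash
sed -i 's/<150)/<260)/;s/<60)/<90)/' bar.py; python3 bar.py
```

```text
[ 549.66878902 -213.75109899  305.97135947] [179.98305906   0.22538929 153.88434093] 24.3 [-0.09982567  0.58474356 -1.6168392 ]
yellow tool frame n 152 [[-40.0, -20.9, 219.3], [-37.1, 4.1, 221.6], [-35.3, 21.1, 247.2]]
bar centre tool [[-39.9, -19.3, 219.2], [-37.4, 6.7, 221.3], [-35.3, 19.9, 223.3]] world [ 586.3 -224.5   84.8] [array([-32.7,   4.1]), array([40.2, 33.2]), np.float64(39.6)]
```

Call:
servo_tool --steps '[[255,[25.4,18.7,0],[0,0,0]],[255,[25.4,18.7,0],[0,0,0]],[255,[25.4,18.7,0],[0,0,0]],[255,[25.4,18.7,0],[0,0,0]],[255,[25.4,18.7,0],[0,0,0]],[255,[25.4,18.7,0],[0,0,0]],[255,[25.4,18.7,0],[0,0,0]],[255,[0,0,0],[0,0,-0.129]],[255,[0,0,0],[0,0,-0.129]],[255,[0,0,0],[0,0,-0.129]]]'

```text
time_s: 25.35
ee_pos: [446.2, -17.3, 302.9]
ee_rot: [180.0, -0.1, 176.4]
force: [-0.4, -0.0, -1.5]
gripper_width: 14.1
gripper_force: 40.0
```

Call:
servo_tool --steps '[[255,[0,0,0],[0,0,-0.129]],[255,[0,0,0],[0,0,-0.129]],[255,[0,0,0],[0,0,-0.129]],[255,[0,0,15],[0,0,0]],[255,[0,0,25],[0,0,0]],[255,[0,0,18],[0,0,0]],[255,[0,0,9],[0,0,0]],[255,[0,0,0],[0,0,0]],[255,[0,0,0],[0,0,0]],[255,[0,0,0],[0,0,0]]]'

```text
time_s: 26.35
ee_pos: [447.6, -17.7, 237.8]
ee_rot: [-180.0, 0.1, -161.8]
force: [0.1, -0.6, -0.7]
gripper_width: 14.0
gripper_force: 40.0
```

```bash
python3 - <<'E'
from bar import *
near=np.hypot(c[:,0]-452,c[:,1]+17)<60
m=near&(abs(c[:,2]-85)<3); print("rim",m.sum(),[np.round(x,1) for x in cv2.minAreaRect(c[m][:,:2].astype(np.float32))])
for a,b in [(40,80),(80,118),(118,131)]:
    m=(tl[:,2]>a)&(tl[:,2]<b)&(np.abs(tl[:,:2])<12).all(1)
    if m.sum(): print(a,b,m.sum(),np.percentile(tl[m],[5,50,95],axis=0).round(1).tolist())
im=p["color"][100:330,180:380]; cv2.imwrite("pics/w7.png",cv2.cvtColor(cv2.resize(im,None,fx=2.5,fy=2.5,interpolation=3),4))
E
```

```text
[447.6310265  -17.67169408 237.79198961] [-1.79965418e+02  1.01964492e-01 -1.61766903e+02] 26.35 [ 0.1000608  -0.56638307 -0.73707563]
rim 1036 [array([452.8, -15.2]), array([54.1, 38.1]), np.float64(18.3)]
40 80 159 [[1.5, -2.6, 55.6], [3.1, 1.1, 66.2], [3.9, 4.2, 79.0]]
80 118 171 [[0.9, -2.6, 81.6], [3.0, 0.5, 96.1], [3.7, 4.3, 115.7]]
118 131 136 [[-4.3, -3.6, 120.5], [3.8, 0.8, 126.9], [7.6, 5.1, 128.5]]
```

View pics/w7.png

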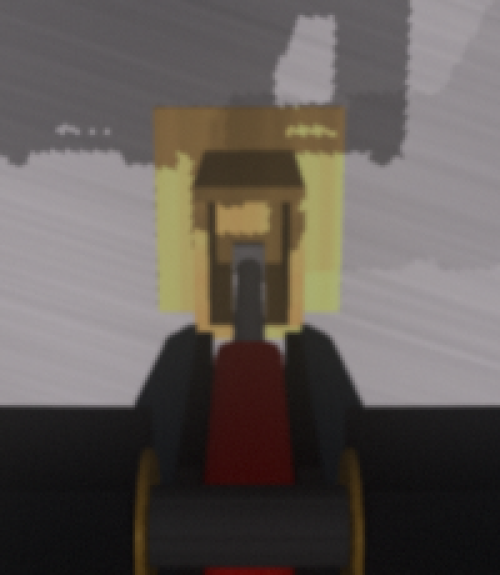

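Call:
servo_tool --steps '[[255,[0,0,15],[0,0,0]],[255,[0,0,25],[0,0,0]],[255,[0,0,25],[0,0,0]],[255,[0,0,18],[0,0,0]],[255,[0,0,9],[0,0,0]],[255,[0,0,4],[0,0,0]],[255,[0,0,2],[0,0,0]],[255,[0,0,1],[0,0,0]],[255,[0,0,0.5],[0,0,0]],[255,[0,0,0.5],[0,0,0]]]'

```text
time_s: 27.4
ee_pos: [447.4, -17.7, 137.4]
ee_rot: [-180.0, 0.1, -161.8]
force: [1.0, -1.1, -2.0]
gripper_width: 13.9
gripper_force: 40.0
```

Call:
servo_tool --steps '[[255,[0,0,0.3],[0,0,0]],[255,[0,0,0.3],[0,0,0]],[255,[0,0,0.3],[0,0,0]],[255,[0,0,0],[0,0,0]],[255,[0,0,0],[0,0,0]],[255,[0,0,0],[0,0,0]],[255,[0,0,0],[0,0,0]],[255,[0,0,0],[0,0,0]],[255,[0,0,0],[0,0,0]],[255,[0,0,0],[0,0,0]]]'

```text
time_s: 28.4
ee_pos: [447.3, -17.6, 136.9]
ee_rot: [-180.0, 0.1, -161.8]
force: [-1.2, -0.1, 5.4]
gripper_width: 14.0
gripper_force: 40.0
```

Contact (5 N up). Release and rise.

Call:
servo_tool --steps '[[235,[0,0,0],[0,0,0]],[230,[0,0,0],[0,0,0]],[220,[0,0,0],[0,0,0]],[200,[0,0,0],[0,0,0]],[150,[0,0,0],[0,0,0]],[80,[0,0,0],[0,0,0]],[0,[0,0,0],[0,0,0]],[0,[0,0,0],[0,0,0]],[0,[0,0,0],[0,0,0]],[0,[0,0,0],[0,0,0]]]'

```text
time_s: 29.4
ee_pos: [447.0, -17.6, 136.0]
ee_rot: [180.0, 0.0, -161.8]
force: [0.7, 0.1, -0.1]
gripper_width: 64.7
gripper_force: 0.0
```

Call:
servo_tool --steps '[[0,[0,0,-5],[0,0,0]],[0,[0,0,-15],[0,0,0]],[0,[0,0,-30],[0,0,0]],[0,[0,0,-40],[0,0,0]],[0,[0,0,-40],[0,0,0]],[0,[0,0,-20],[0,0,0]],[0,[0,0,0],[0,0,0]],[0,[0,0,0],[0,0,0]],[0,[0,0,0],[0,0,0]],[0,[0,0,0],[0,0,0]]]'

```text
time_s: 30.4
ee_pos: [446.3, -17.6, 284.6]
ee_rot: [179.9, -0.2, -161.8]
force: [0.5, 0.1, 0.4]
gripper_width: 91.0
gripper_force: 0.0
```

```bash
python3 - <<'E'
from h import *
p=grab("wrist"); c,uv=cloud(p); hsv=cv2.cvtColor(p["color"],cv2.COLOR_RGB2HSV)[uv[:,1],uv[:,0]].astype(float)
red=((hsv[:,0]<8)|(hsv[:,0]>172))&(hsv[:,1]>120)&(np.hypot(c[:,0]-450,c[:,1]+17)<35)
m=red&(c[:,2]>167)&(c[:,2]<175); print("rod top",m.sum(),c[m].mean(0).round(1),[np.round(x,1) for x in cv2.minAreaRect(c[m][:,:2].astype(np.float32))])
q=grab("side"); a=cv2.resize(q["color"][150:320,200:400],None,fx=2,fy=2,interpolation=3); w=cv2.resize(p["color"],(453,340))
cv2.imwrite("pics/fin.png",cv2.cvtColor(np.hstack([a[:, :340],w]),4))
c,uv=cloud(q); hsv=cv2.cvtColor(q["color"],cv2.COLOR_RGB2HSV)[uv[:,1],uv[:,0]].astype(float)
for t in ["basket","cup_a","jar_a"]:
    for d in outline_of(q,t)[:2]:
        cc,_=cloud(q,d["pixels"]); print(t,np.round(d["at"]),round(d["confidence"],2),np.median(cc,0).round(),np.percentile(cc,[2,98],axis=0).round().tolist())
print(state()["ee_pos"],state()["time_s"])
E
```

```text
rod top 565 [446.3 -17.4 170.4] [array([446.8, -17.2]), array([25.4, 13. ]), np.float64(17.9)]
basket [324. 274.] 0.56 [ 578. -245.   31.] [[561.0, -257.0, 15.0], [605.0, -195.0, 81.0]]
cup_a [330. 210.] 0.66 [680. -20.  58.] [[648.0, -45.0, 10.0], [712.0, 23.0, 85.0]]
[446.90627589 -17.64441238 285.60089324] 30.65
```

View pics/fin.png

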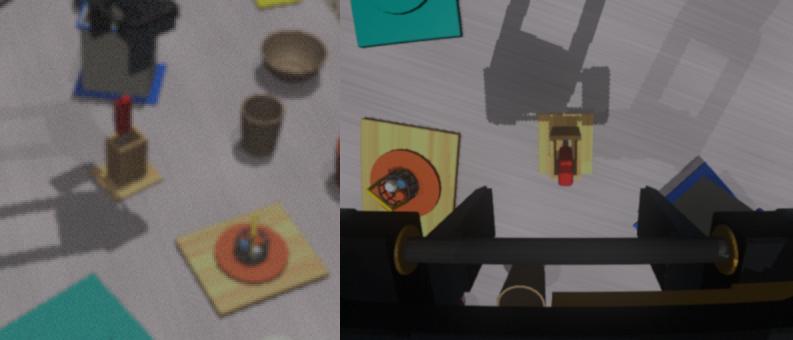

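The last picture shows the basket upright in the middle of the terracotta tile with its beads in it (left half, about 252,243). The rod stands upright in its holder (about 123,140), and the cup has not moved.

```bash
python3 -c "
from workcell import ticket; print(ticket.job_done())"
```

```text
the job is handed in; nothing more can be done
None
```

The basket stands upright with its beads on the terracotta tile, the rod is back upright in its holder hook end down, and the job was handed in at about 31 s; the cup showed as unmoved, but I did not re-check the jars, which the arm never came near.

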